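# Free the spent water filter from the machine's tank

## Robot

A 6-joint arm with a two-finger parallel gripper is mounted at the origin on a cart in front of the work surface, level with it; the furniture and walls round the work are solid. World frame = base frame: x ahead of the robot, y to its left, z up, the work surface at z = 0. Lengths are in m, angles in rad, forces in N, time in s.
With the tool pointing down it reaches from about 0.35 to 0.975 m from the base axis. Payload 7.1 kg.
Tool frame: the origin (TCP) lies at the very end of the fingers, on their centre line; the grasp point (between the pads) lies 19 mm behind it; y points along the fingers, x is the direction in which the jaws open and shut, and the axes are right-handed (so a half turn about y gives the same grasp; the last joint's range is limited). The gripper opens to 88 mm and grips with 3 to 60 N. Pads are 20 mm wide; open, the fingers measure 115 mm over their backs; the gripper's body (75 mm by 178 mm) begins 61 mm behind the grasp point.
Start: joints at [-1.224, 0.423, 1.63, -0, 1.089, -0.019], TCP at [0.224, -0.584, 0.223] pointing down, gripper open.
Joint ranges: [-3, 3], [-0.9, 2.11], [0.09, 2.58], [-1.31, 4.45], [0.11, 2.69], [-2.54, 2.54]. Speed limits (rad/s): [2.39, 2.39, 3.01, 3.14, 3.14, 3.14].

## Interface

Orientations are given as a 3x3 rotation matrix whose columns are the frame's x, y, z axes.
In Python, from rig import robot gives the robot as it stands.
- The arm moves only by the tool jog_arm, never from a script. Its argument "moves" is a list that holds one entry, the list of rows, each a list of 4 numbers: the shift along the tool's x, y, z in mm, then the turn about the tool's y in rad. A call has 1 to 20 rows; each row shifts and turns the commanded pose from where the row before left it, along the tool's axes as they then stand; what a row does not reach is not made up. A row lasts 1/12 s, in which the tool goes at most 41.7 mm and 7.16 degrees, less where a joint would pass 70% of its speed; a pose out of reach is approached as far as the arm can. A call is refused whole if a number of a shift passes 41.7 or a number of a turn 0.125, either way. A call with a gripper value outside its range is refused whole. "grip" is the closure, from 0 (fully open) to 1 (shut), set as the call begins (left out, the last holds). The fingers move at their own pace and stop on an object; "force" is the grip in N (left out, the last holds). Time passes only in rows, so rows that do not move let the fingers close. It gives the time, the measured TCP pose, the force and the opening at its end, in the units of the state.
- robot.sense(): the state, without advancing time (a new reading comes with each control period).
- robot.read_camera(name): name is "scene" or "top" or "wrist"; returns a dict with "color" (400x640x3 uint8, red, green, blue), "intrinsics" (3x3 intrinsics, pixels), "k1" (the pictures are not rectified: a ray, as slopes to the right and down, at radius r is drawn at 1 + k1 r^2 times it, then the intrinsics apply), "T" (4x4, takes a point from camera to world coordinates). Camera axes: x right, y down, z forward; pixel columns grow to the right and rows downward; lengths in m; the calibration is good to about 2 mm. A picture is of the moment at which its call begins. There is no depth.
- robot.sign_off(): hands the job in, once; it reports no verdict.
The state is a dict: "time_s": time; "qpos": joint angles; "joint_vel": joint speeds; "effort": joint torques, N m; "tcp_pos": TCP position; "tcp_rot": TCP orientation; "contact_force": force on the tool from outside, world axes, zero at the start; "ft_torque": the same for the moment, N m; "width": opening from 0.0 (shut) to 1.0 (fully open).
Only numpy, scipy, OpenCV 4.12 (cv2) and the standard library are available. Lean on these libraries where they do the work, as an engineer would, in place of code of your own. Each camera call takes 0.05 s, during which the arm holds its last target.

## Task

The spent filter cartridge is stuck in the rubber-lipped seat in the floor of the clear water tank, and a straight pull only brings the tank up with it. Take it by its pull tab and, easing it upward, rock it side to side in the seat, a few times each way, until it comes free, while the tank stays standing on the table; disturb nothing else. Finish holding it still and upright directly over its seat, with its nose just clear, a finger's breadth or so above the seat and still down inside the tank, so that it can drip off there: do not put it down or let go.

Things in the scene. Friction and masses are not known exactly. Their poses are not given: they have to be found in the camera images.
- tank: Clear plastic water tank out of a coffee machine, open-topped, standing loose on four small rubber feet: 140 mm (its x) by 210 mm (its y), 112 mm high, walls 4 mm, about 0.75 kg. Origin: centre of its underside, on the table; z up. Inner floor 8 mm above the table; free space inside 126 x 196 mm. A grey hand grip sticks out 15 mm at the rim of its +y end.
- seat (a point): Centre of the rim of the round seat on the tank's floor, 30 mm from the tank's centre toward its -y end, 27 mm above the table. Socket 44 mm outside, 35 mm inside, 19 mm deep. A rubber lip 4.5 mm below the rim grips the nose with about 17 N (the tank weighs only 7 N) until it has risen about 7 mm. Swinging through 0.3 rad lets the nose creep up about 2 mm with hardly any pull.
- cartridge: Spent cartridge, white, 0.12 kg, upright in the seat; z up. Origin: tip of its domed nose, on the socket's floor. Nose 30 mm thick up to 23.5 mm, body 46 mm thick up to 90.5 mm, then a flat pull tab up to 124.5 mm, 36 mm wide (its x), 14 mm thick (its y; within 0.2 rad of the tank's y). It can lean 0.17 rad any way about a point 14 mm above the tip; then its shoulder meets the seat's rim.
- cartridge_tab (a point): Middle of the spent cartridge's pull tab, 109.5 mm above its tip, about 5 mm above the level of the tank's rim (the tab's top stands about 20 mm above the rim).
- fresh_cartridge: The replacement, the same shape, standing on the table on a short grey foot cap (38 mm wide), to be left alone. Origin: tip of its nose, 3 mm above the table.
- tank_lid: The tank's flat clear lid with grey finger tab and hinge lugs, 142 x 220 x 13 mm, lying on the table, to be left alone. Origin: centre of its underside.
- espresso_cup: White espresso cup, 61 x 79 x 56 mm, to be left alone. Origin: centre of its underside.
Mind the look-alikes: they are no part of the job. What is shaped like the cartridge but blue, orange or red is not meant.

How it is judged:
On the way, in this order (a step that is already met when the one before it is completed fails the run):
1. With its nose still in the seat, the cartridge is leaned one way: the middle of its tab stands more than 6 mm (about 4 degrees) off the seat's axis toward the tank's +x or +y (z of cartridge in the frame of seat below -0.006 m and (x of cartridge_tab in the frame of seat above 0.006 m or y of cartridge_tab in the frame of seat above 0.006 m)), for 0.02 s.
2. After that, with its nose still in the seat, it is leaned the other way: the tab more than 6 mm toward the tank's -x or -y (z of cartridge in the frame of seat below -0.006 m and (x of cartridge_tab in the frame of seat below -0.006 m or y of cartridge_tab in the frame of seat below -0.006 m)), for 0.02 s.
At the end, for the whole second after the job is handed in: The fingers hold the spent cartridge still and upright (within 0.17 rad), touching nothing of the tank, the tip of its nose 3 to 45 mm above the seat's rim and within 25 mm of the seat's axis; the tank stands level and at rest on the table (z of cartridge in the frame of seat between 0.003 and 0.045 m and horizontal distance between cartridge and seat below 0.025 m and angle between cartridge's own z axis and vertical below 0.17 rad and contact force between cartridge and the fingers above 1 N and contact force between cartridge and tank below 0.05 N and linear speed of each of cartridge, tank below 0.02 m/s and height (world z) of tank below 0.004 m and angle between tank's own z axis and vertical below 0.03 rad); the arm keeps its last pose, push and grip.
It fails at once if The tank is lifted off the table (more than 10 mm) or tipped (more than 0.12 rad) (height (world z) of tank above 0.01 m or angle between tank's own z axis and vertical above 0.12 rad).
It fails at once if The tank is shoved more than 80 mm away (distance of tank from where it was at the start of the episode above 0.08 m).
It fails at once if The fresh cartridge, the lid or the cup is disturbed (moved more than 25 mm) (distance of any of fresh_cartridge, tank_lid, espresso_cup from where it was at the start of the episode above 0.025 m).
It also fails if it takes over 54 s, if anything falls off the work surface, if the arm or the gripper's body presses on something with over 40 N, if the wrist force passes 120 N, or if a joint passes its speed limit or range.

## Working session

There is one attempt and no reset: what is moved stays moved. The work goes in short steps, Python scripts to look and compute and a tool call to move; the robot and the scene stay as the last step left them, time stands still between calls to the robot, and variables do not carry over. Pictures are saved under pics/ and viewed, and the job is handed in when it is done.

Besides the shell and the picture viewer there is one more tool, called after ">>>" as name(argument=value, ...) on one line, values as JSON. jog_arm: Moves the arm, as the interface text tells. Its arguments: {"type":"object","properties":{"moves":{"type":"array","items":{"type":"array","items":{"type":"array","items":{"type":"number"}}}},"grip":{"type":"number"},"force":{"type":"number"}},"required":["moves"]}

```bash
mkdir -p pics; cat > h.py <<'E'
import numpy as np, cv2
from rig import robot
def snap(n,tag):
    c=robot.read_camera(n); cv2.imwrite(f'pics/{tag}.png',c['color'][:,:,::-1]); np.savez(f'pics/{tag}.npz',color=c['color'],K=c['intrinsics'],k1=c['k1'],T=c['T']); return c
def load(tag):
    d=np.load(f'pics/{tag}.npz'); return dict(color=d['color'],intrinsics=d['K'],k1=float(d['k1']),T=d['T'])
def ray(c,u,v):
    K=c['intrinsics'];k1=c['k1']
    p=cv2.undistortPoints(np.array([[[u,v]]],float),K,np.array([k1,0,0,0],float))[0,0]
    d=c['T'][:3,:3]@np.array([p[0],p[1],1.]); return c['T'][:3,3],d
def onz(c,u,v,z):
    o,d=ray(c,u,v); return o+d*(z-o[2])/d[2]
def proj(c,P):
    P=np.atleast_2d(np.array(P,float)); T=np.linalg.inv(c['T']); q=P@T[:3,:3].T+T[:3,3]; s=q[:,:2]/q[:,2:]; r2=(s**2).sum(1,keepdims=True)
    s=s*(1+c['k1']*r2); K=c['intrinsics']; return np.c_[s[:,0]*K[0,0]+K[0,2],s[:,1]*K[1,1]+K[1,2]]
E
python3 - <<'E'
from h import *
np.set_printoptions(precision=4,suppress=True)
for n in('scene','top','wrist'):
    c=snap(n,n+'0'); print(n,c['intrinsics'].tolist(),c['k1'],c['T'])
print(robot.sense())
E
```

```text
scene [[437.7958702285251, 0.0, 323.21462019344347], [0.0, 437.7958702285251, 202.81096906055762], [0.0, 0.0, 1.0]] -0.0381358020378259 [[-0.8322 -0.345   0.4341  0.0141]
 [-0.5539  0.4825 -0.6785  0.781 ]
 [ 0.0247 -0.8051 -0.5926  0.7688]
 [ 0.      0.      0.      1.    ]]
top [[447.4791513663436, 0.0, 323.5640653946426], [0.0, 447.4791513663436, 197.3357271275217], [0.0, 0.0, 1.0]] 0.04347844731357709 [[ 0.0119 -0.9854  0.1701  0.3072]
 [-0.9999 -0.0124 -0.0021  0.0088]
 [ 0.0042 -0.17   -0.9854  1.3044]
 [ 0.      0.      0.      1.    ]]
wrist [[321.19459588474524, 0.0, 318.42297810611774], [0.0, 321.19459588474524, 195.6129905801746], [0.0, 0.0, 1.0]] 0.021345579196066257 [[ 0.3577 -0.897  -0.2596  0.2943]
 [-0.9338 -0.3438 -0.0989 -0.5558]
 [-0.0006  0.2778 -0.9606  0.3837]
 [ 0.      0.      0.      1.    ]]
{'time_s': 0.15, 'qpos': array([-1.224 ,  0.4237,  1.6305, -0.    ,  1.0886, -0.019 ]), 'joint_vel': array([ 0.0003, -0.0012, -0.0018, -0.0011,  0.0011,  0.0001]), 'effort': array([  0.0002, -54.4983, -27.3919,   0.0645,   0.0205,  -0.0001]), 'tcp_pos': array([ 0.2234, -0.5832,  0.2221]), 'tcp_rot': array([[ 0.3577, -0.0004,  0.9338],
       [-0.9338,  0.0011,  0.3577],
       [-0.0012, -1.    , -0.    ]]), 'contact_force': array([-0.4048, -0.0454, -0.0578]), 'ft_torque': array([-0.0165,  0.0193, -0.0203]), 'width': 1.0022577868933815}
```

View pics/scene0.png

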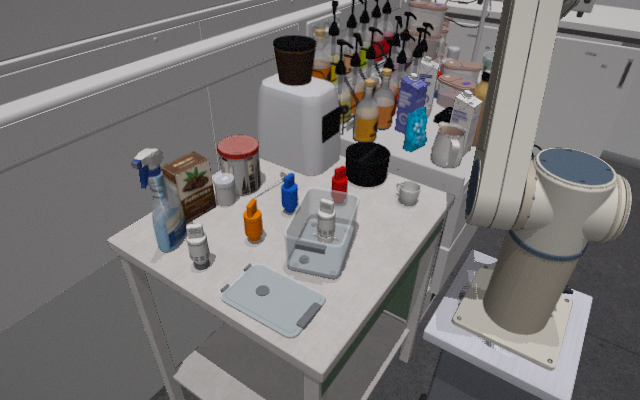

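View pics/top0.png

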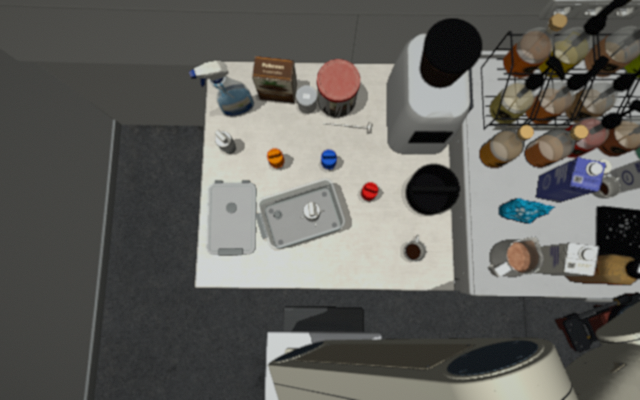

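View pics/wrist0.png

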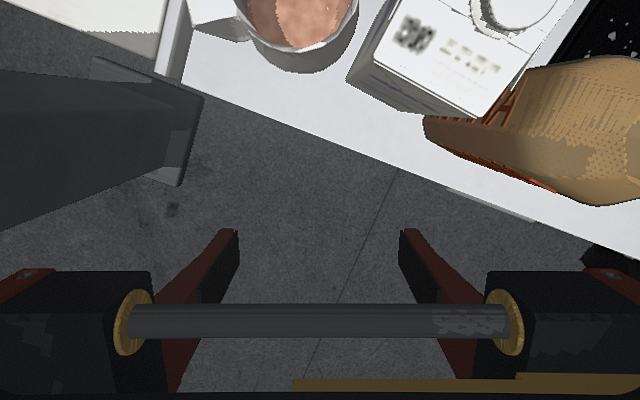

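The cartridge-shaped things in the scene view are: white in the tank (326,220), white on the table (198,245, the fresh one), blue (290,195), orange (253,220) and red (340,185). I choose the white one in the tank, which is at (312,210) in the top view. A close crop of each view will check that.

```bash
python3 - <<'E'
from h import *
c=load('top0');s=load('scene0')
a=cv2.resize(c['color'][170:255,250:360],None,fx=5,fy=5,interpolation=cv2.INTER_CUBIC)
b=cv2.resize(s['color'][180:285,275:370],None,fx=5,fy=5,interpolation=cv2.INTER_CUBIC)
cv2.imwrite('pics/ctop.png',a[:,:,::-1]);cv2.imwrite('pics/cscene.png',b[:,:,::-1])
E
```

```text
(no output)
```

View pics/ctop.png

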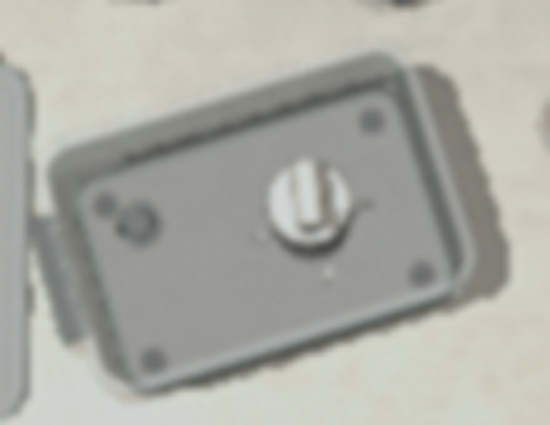

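View pics/cscene.png

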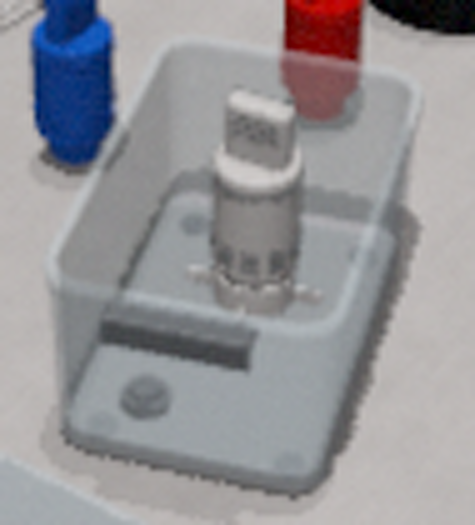

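```bash
python3 - <<'E'
from h import *
np.set_printoptions(precision=4,suppress=True)
c=load('top0');s=load('scene0')
t=lambda x,y:(250+(x+.5)/5-.5,170+(y+.5)/5-.5)
ss=lambda x,y:(275+(x+.5)/5-.5,180+(y+.5)/5-.5)
P=[onz(c,*t(*q),.112)[:2] for q in [(50,160),(385,52),(470,270),(135,390)]]
r=cv2.minAreaRect(np.array(P,np.float32)); print('rim',np.array(P),r,np.mean(P,0))
yd=(P[0]-P[1]+P[3]-P[2]); print('yaw of tank y from world y (ccw)',np.arctan2(-yd[0],yd[1]))
F=[onz(c,*t(*q),.003)[:2] for q in [(106,205),(373,120),(422,273),(152,360)]]
print('feet',np.array(F),np.mean(F,0)); yd=F[0]-F[1]+F[3]-F[2]; print(np.arctan2(-yd[0],yd[1]))
cen=np.mean(F,0); 
# tab top corners in top
print('tabtop mid',onz(c,*t(312,192),.1325), 'ends',onz(c,*t(305,162),.1325),onz(c,*t(318,222),.1325))
# tab top in scene: corners of top face
print('tabtop scene',[onz(s,*ss(*q),.1325) for q in [(262,100),(235,93),(293,107)]])
E
```

```text
rim [[ 0.4992  0.1786]
 [ 0.561  -0.0014]
 [ 0.4423 -0.0482]
 [ 0.3763  0.1291]] ((0.4707448482513428, 0.06518137454986572), (0.13238383829593658, 0.192674919962883), 20.423852920532227) [0.4697 0.0645]
yaw of tank y from world y (ccw) 0.3436550355080472
feet [[ 0.4904  0.1603]
 [ 0.543   0.0043]
 [ 0.4526 -0.0254]
 [ 0.4     0.1308]] [0.4715 0.0675]
0.3250302731323812
tabtop mid [0.4804 0.0366 0.1325] ends [0.4965 0.0406 0.1325] [0.4645 0.0332 0.1325]
tabtop scene [array([0.4799, 0.0358, 0.1325]), array([0.4941, 0.0387, 0.1325]), array([0.4642, 0.0319, 0.1325])]
```

The crop confirms the choice: a white cartridge upright in the clear tank, its tab at about (312,208) in the top view. Both views put the top of the tab at (0.480, 0.036), and the tank geometry puts the seat at (0.480, 0.039), so they agree. I'm rising first, then travelling.

>>> jog_arm(moves=[[[0, -25, 0, 0], [0, -25, 0, 0], [0, -25, 0, 0], [0, -25, 0, 0], [-24, 0, 23, 0], [-24, 0, 23, 0], [-24, 0, 23, 0], [-24, 0, 23, 0], [-24, 0, 23, 0], [-24, 0, 23, 0], [-24, 0, 23, 0], [-24, 0, 23, 0], [-24, 0, 23, 0], [-24, 0, 23, 0], [-24, 0, 23, 0], [-24, 0, 23, 0], [-24, 0, 23, 0], [-24, 0, 23, 0], [-24, 0, 23, 0], [-24, 0, 23, 0]]], grip=0.45, force=12)

```text
time_s: 1.82
tcp_pos: [0.43, -0.0917, 0.3227]
tcp_rot: [[0.358, 0.0, 0.934], [-0.934, -0.0, 0.358], [0.0, -1.0, 0.0]]
contact_force: [0.8, -0.3, 0.2]
width: 0.549
```

>>> jog_arm(moves=[[[-24, 0, 23, 0.07], [-24, 0, 23, 0.07], [-24, 0, 23, 0], [-24, 0, 23, 0], [0, 0, 0, 0], [0, 0, 0, 0], [0, 0, 0, 0]]])

```text
time_s: 2.4
tcp_pos: [0.4913, 0.0239, 0.3223]
tcp_rot: [[0.225, -0.001, 0.974], [-0.974, -0.0, 0.225], [0.0, -1.0, -0.001]]
contact_force: [0.4, -1.2, -0.2]
width: 0.551
```

```bash
python3 - <<'E'
from h import *
np.set_printoptions(precision=4,suppress=True)
c=snap('wrist','w1');snap('top','t1');s=robot.sense();print(s, c['T'])
E
```

```text
{'time_s': 2.5, 'qpos': array([ 0.0231,  0.1126,  1.8098, -0.0002,  1.2198,  1.3691]), 'joint_vel': array([-0.0105, -0.004 , -0.0013, -0.0001, -0.0021,  0.0026]), 'effort': array([  0.5174, -37.0154, -30.005 ,   0.046 ,  -0.0739,  -0.0052]), 'tcp_pos': array([0.4912, 0.0232, 0.3225]), 'tcp_rot': array([[ 0.223 , -0.0006,  0.9748],
       [-0.9748, -0.0002,  0.223 ],
       [ 0.0001, -1.    , -0.0006]]), 'contact_force': array([ 0.7285,  0.121 , -0.5698]), 'ft_torque': array([ 0.0454, -0.0135,  0.0115]), 'width': 0.5512093554310876} [[ 0.2246 -0.9358 -0.2715  0.5654]
 [-0.9744 -0.2155 -0.0635  0.0414]
 [ 0.0009  0.2789 -0.9603  0.4839]
 [ 0.      0.      0.      1.    ]]
```

View pics/w1.png

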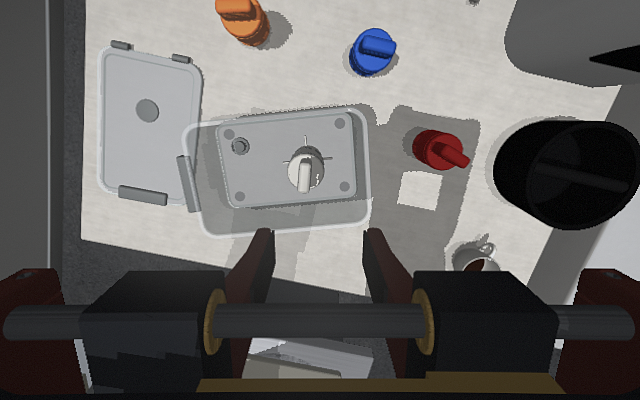

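```bash
python3 - <<'E'
from h import *
c=load('w1')
b=cv2.resize(c['color'][130:210,255:365],None,fx=6,fy=6,interpolation=cv2.INTER_CUBIC)
cv2.imwrite('pics/w1c.png',b[:,:,::-1])
print(proj(c,[[.48,.0365,.1325],[.4955,.04,.1325],[.4645,.033,.1325],[.48,.0386,.027]]))
E
```

```text
[[305.32839524 180.47543754]
 [305.2280771  166.53340978]
 [305.42524853 194.07571132]
 [306.70510762 163.0187507 ]]
```

View pics/w1c.png

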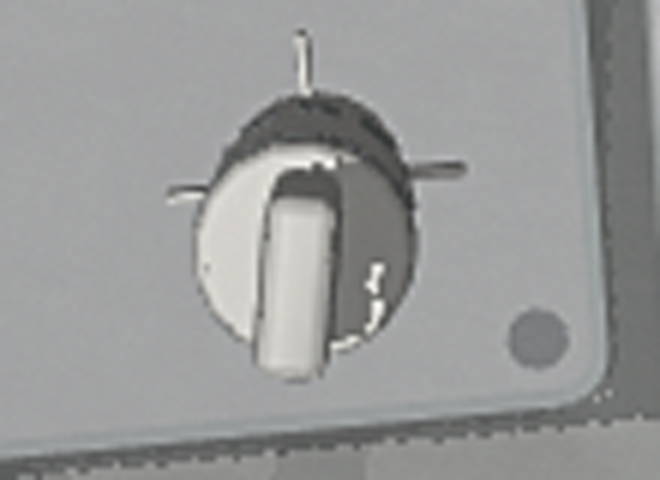

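```bash
python3 - <<'E'
from h import *
c=load('w1')
t=lambda x,y:(255+(x+.5)/6-.5,130+(y+.5)/6-.5)
a=onz(c,*t(305,197),.1325);b=onz(c,*t(292,378),.1325);m=(a+b)/2;print(a,b,m,np.arctan2(a[1]-b[1],a[0]-b[0]),np.linalg.norm(a-b))
# seat from pins ends: left pin, right pin, top pin at rim height .02?
for q in[(185,192),(440,170),(302,60)]: print(onz(c,*t(*q),.02))
R=robot.sense()['tcp_rot'];p=robot.sense()['tcp_pos']
d=np.array([.4815,.0365,p[2]])-p;print(R.T@d*1000)
E
```

```text
[0.50005719 0.04078152 0.1325    ] [0.4656678  0.03578409 0.1325    ] [0.4828625  0.03828281 0.1325    ] 0.14430874338817415 0.034750610595739785
[0.47378254 0.06925409 0.02      ]
[0.49293928 0.0101156  0.02      ]
[0.5112159  0.04831824 0.02      ]
[-1.51460558e+01  2.77834413e-03 -6.52282792e+00]
```

>>> jog_arm(moves=[[[-2, 16, -0.8, 0], [-2, 16, -0.8, 0], [-2, 16, -0.8, 0], [-2, 16, -0.8, 0], [-2, 16, -0.8, 0], [-2, 16, -0.8, 0], [-2, 16, -0.8, 0], [-2, 8, -0.8, 0], [0, 0, 0, 0.07], [0, 0, 0, 0], [0, 0, 0, 0], [0, 0, 0, 0]]])

```text
time_s: 3.5
tcp_pos: [0.4824, 0.0378, 0.2033]
tcp_rot: [[0.156, 0.001, 0.988], [-0.988, 0.0, 0.156], [0.0, -1.0, 0.001]]
contact_force: [-0.3, 0.4, -0.7]
width: 0.551
```

```bash
python3 - <<'E'
from h import *
np.set_printoptions(precision=4,suppress=True)
c=snap('wrist','w2');s=robot.sense();print(s['tcp_pos'],s['tcp_rot'],s['contact_force'])
b=cv2.resize(c['color'][150:350,220:420],None,fx=3,fy=3,interpolation=cv2.INTER_CUBIC)
cv2.imwrite('pics/w2c.png',b[:,:,::-1])
E
```

```text
[0.4824 0.0379 0.2033] [[ 0.156   0.0012  0.9878]
 [-0.9878  0.      0.156 ]
 [ 0.0001 -1.      0.0012]] [-0.056   1.2592 -0.7636]
```

View pics/w2c.png

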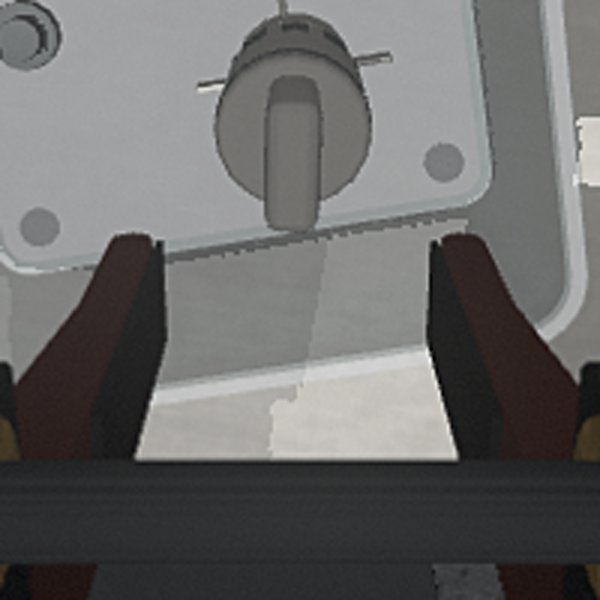

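```bash
python3 - <<'E'
from h import *
np.set_printoptions(precision=4,suppress=True)
c=load('w2')
t=lambda x,y:(220+(x+.5)/3-.5,150+(y+.5)/3-.5)
s=robot.sense();R=s['tcp_rot'];p=s['tcp_pos']
for q in [(293,103),(291,230)]:
    w=onz(c,*t(*q),.1325); print(w,R.T@(w-p)*1000)
E
```

```text
[0.4998 0.0416 0.1325] [-0.9578 70.8155 17.66  ]
[0.4664 0.0368 0.1325] [ -1.501   70.7743 -16.1111]
```

The tab lies square between the fingers (ends at ±17 mm along tool z, 1.2 mm off in x). I'm descending and closing on it.

>>> jog_arm(moves=[[[-1, 12, 0.5, 0], [0, 12, 0, 0], [0, 12, 0, 0], [0, 12, 0, 0], [0, 12, 0, 0], [0, 12, 0, 0], [0, 10, 0, 0], [0, 8, 0, 0], [0, 6, 0, 0], [0, 3, 0, 0], [0, 0, 0, 0], [0, 0, 0, 0], [0, 0, 0, 0]]])

```text
time_s: 4.63
tcp_pos: [0.4827, 0.0392, 0.1041]
tcp_rot: [[0.155, 0.001, 0.988], [-0.988, 0.0, 0.155], [0.0, -1.0, 0.001]]
contact_force: [-0.1, 0.1, -0.2]
width: 0.551
```

>>> jog_arm(moves=[[[0, 0, 0, 0], [0, 0, 0, 0], [0, 0, 0, 0], [0, 0, 0, 0], [0, 0, 0, 0], [0, 0, 0, 0]]], grip=1, force=10)

```text
time_s: 5.13
tcp_pos: [0.4824, 0.0392, 0.1037]
tcp_rot: [[0.155, 0.0, 0.988], [-0.988, -0.0, 0.155], [0.0, -1.0, 0.0]]
contact_force: [-0.2, -0.6, 2.1]
width: 0.162
```

```bash
python3 - <<'E'
from h import *
np.set_printoptions(precision=4,suppress=True)
s=robot.sense();print(s['tcp_pos'],s['contact_force'],s['width']*88)
c=snap('scene','s2')
b=cv2.resize(c['color'][150:290,265:385],None,fx=4,fy=4,interpolation=cv2.INTER_CUBIC)
cv2.imwrite('pics/s2c.png',b[:,:,::-1])
E
```

```text
[0.4824 0.0392 0.1037] [-0.1566 -0.5538  2.0857] 14.222058672095372
```

View pics/s2c.png

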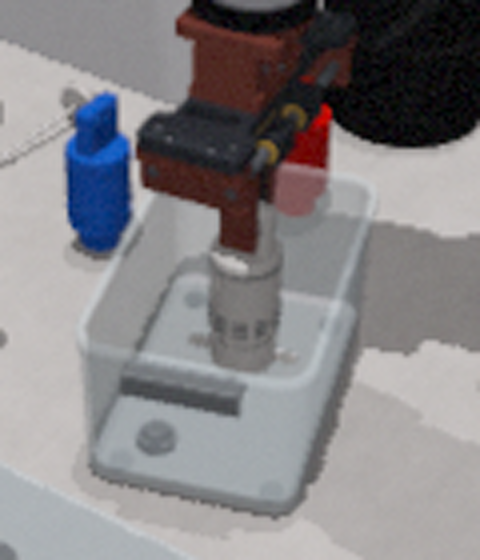

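The grip is at 14.2 mm, which is the tab's thickness. First I lean it toward tank +x.

>>> jog_arm(moves=[[[0, -0.5, 1.5, 0], [0, 0, 2, 0], [0, 0, 2, 0], [0, 0, 2, 0], [0, 0, 2, 0], [0, 0, 2, 0], [0, 0, 0, 0], [0, 0, 0, 0]]])

```text
time_s: 5.85
tcp_pos: [0.4939, 0.041, 0.104]
tcp_rot: [[0.155, 0.0, 0.988], [-0.988, 0.0, 0.155], [-0.0, -1.0, 0.0]]
contact_force: [-0.3, 0.7, -6.0]
width: 0.157
```

```bash
python3 - <<'E'
from h import *
np.set_printoptions(precision=4,suppress=True)
s=robot.sense();print(s['tcp_pos'],s['contact_force'],s['ft_torque'],s['width']*88)
c=snap('scene','s3')
b=cv2.resize(c['color'][150:290,265:385],None,fx=4,fy=4,interpolation=cv2.INTER_CUBIC)
cv2.imwrite('pics/s3c.png',b[:,:,::-1])
E
```

```text
[0.4939 0.041  0.104 ] [-0.3371  0.7325 -6.0163] [0.1739 0.1612 0.0454] 13.775619621179532
```

View pics/s3c.png

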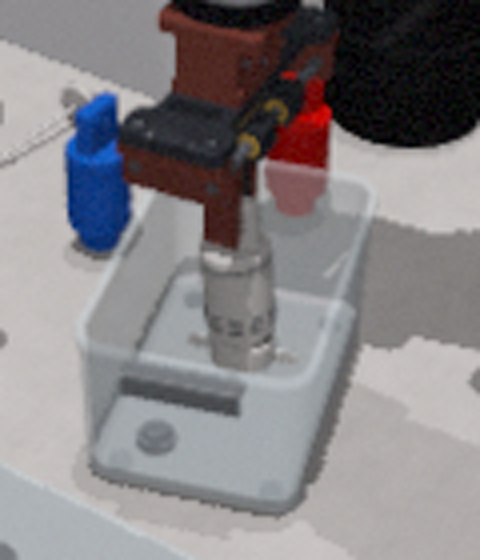

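>>> jog_arm(moves=[[[0, 0, -2, 0], [0, 0, -2, 0], [0, -0.2, -2, 0], [0, -0.2, -2, 0], [0, -0.2, -2, 0], [0, -0.2, -2, 0], [0, -0.2, -2, 0]]])

```text
time_s: 6.48
tcp_pos: [0.4804, 0.0388, 0.1056]
tcp_rot: [[0.155, 0.002, 0.988], [-0.988, 0.0, 0.155], [0.0, -1.0, 0.002]]
contact_force: [2.3, 0.1, -3.2]
width: 0.162
```

>>> jog_arm(moves=[[[0, 0, -2, 0], [0, 0, -2, 0], [0, 0, -2, 0], [0, 0, -2, 0], [0, 0, -2, 0], [0, 0, 0, 0]]])

```text
time_s: 6.98
tcp_pos: [0.4693, 0.0371, 0.105]
tcp_rot: [[0.155, -0.001, 0.988], [-0.988, -0.0, 0.155], [0.0, -1.0, -0.001]]
contact_force: [0.6, -1.0, -1.9]
width: 0.156
```

```bash
python3 - <<'E'
from h import *
np.set_printoptions(precision=4,suppress=True)
s=robot.sense();print(s['tcp_pos'],s['contact_force'],s['ft_torque'],s['width']*88)
c=snap('scene','s4')
b=cv2.resize(c['color'][150:290,265:385],None,fx=4,fy=4,interpolation=cv2.INTER_CUBIC)
cv2.imwrite('pics/s4c.png',b[:,:,::-1])
E
```

```text
[0.4693 0.0371 0.105 ] [ 0.6024 -0.9591 -1.8873] [-0.2033 -0.3223  0.03  ] 13.770574305794687
```

View pics/s4c.png

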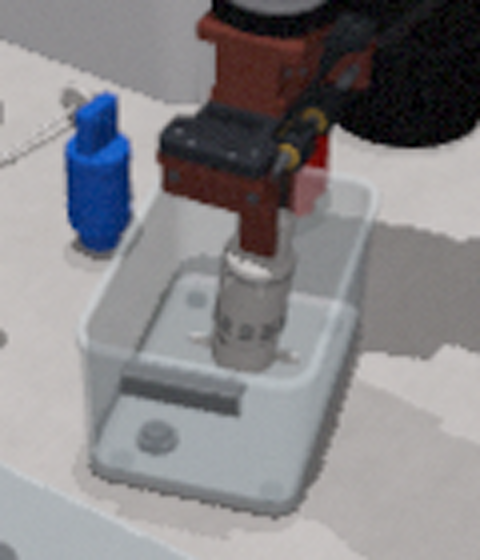

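Both leans are done with light forces and the tank hasn't moved. I'm continuing to rock while easing upward.

>>> jog_arm(moves=[[[0, -0.2, 2, 0], [0, -0.2, 2, 0], [0, -0.2, 2, 0], [0, -0.2, 2, 0], [0, -0.2, 2, 0], [0, -0.2, 2, 0], [0, -0.1, 2, 0], [0, -0.1, 2, 0], [0, -0.1, 2, 0], [0, -0.1, 2, 0], [0, 0, 2, 0], [0, 0, 2, 0], [0, 0, 0, 0]]])

```text
time_s: 8.12
tcp_pos: [0.4942, 0.0411, 0.1067]
tcp_rot: [[0.155, 0.0, 0.988], [-0.988, 0.0, 0.155], [-0.0, -1.0, 0.0]]
contact_force: [-0.5, -0.4, -4.1]
width: 0.162
```

>>> jog_arm(moves=[[[0, -0.2, -2, 0], [0, -0.2, -2, 0], [0, -0.2, -2, 0], [0, -0.2, -2, 0], [0, -0.2, -2, 0], [0, -0.2, -2, 0], [0, -0.1, -2, 0], [0, -0.1, -2, 0], [0, -0.1, -2, 0], [0, -0.1, -2, 0], [0, 0, -2, 0], [0, 0, -2, 0], [0, 0, 0, 0]]])

```text
time_s: 9.2
tcp_pos: [0.4694, 0.0372, 0.1083]
tcp_rot: [[0.155, -0.001, 0.988], [-0.988, -0.0, 0.155], [0.0, -1.0, -0.001]]
contact_force: [1.3, -0.8, -1.4]
width: 0.159
```

```bash
python3 - <<'E'
from h import *
np.set_printoptions(precision=4,suppress=True)
s=robot.sense();print(s['tcp_pos'],s['contact_force'],s['ft_torque'],s['width']*88)
c=snap('scene','s5')
b=cv2.resize(c['color'][150:290,265:385],None,fx=4,fy=4,interpolation=cv2.INTER_CUBIC)
cv2.imwrite('pics/s5c.png',b[:,:,::-1])
E
```

```text
[0.4694 0.0372 0.1083] [ 1.3248 -0.846  -1.4475] [-0.2932 -0.1859 -0.0016] 14.000836573999399
```

View pics/s5c.png

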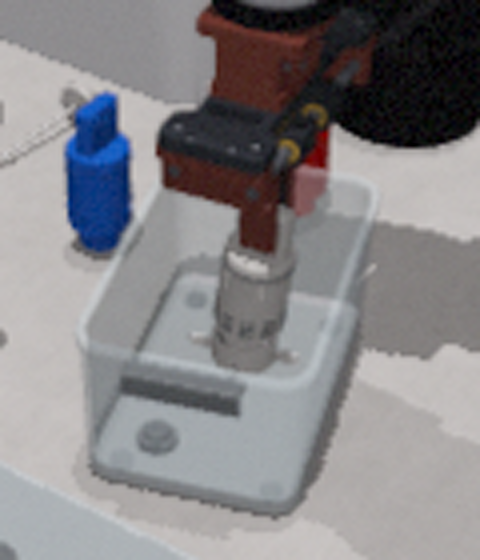

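>>> jog_arm(moves=[[[0, -0.2, 2, 0], [0, -0.2, 2, 0], [0, -0.2, 2, 0], [0, -0.2, 2, 0], [0, -0.2, 2, 0], [0, -0.2, 2, 0], [0, -0.1, 2, 0], [0, -0.1, 2, 0], [0, -0.1, 2, 0], [0, -0.1, 2, 0], [0, 0, 2, 0], [0, 0, 2, 0], [0, 0, 0, 0]]])

```text
time_s: 10.33
tcp_pos: [0.4941, 0.0411, 0.1099]
tcp_rot: [[0.155, 0.0, 0.988], [-0.988, 0.0, 0.155], [-0.0, -1.0, 0.0]]
contact_force: [-1.1, -1.3, -2.9]
width: 0.159
```

>>> jog_arm(moves=[[[0, -0.2, -2, 0], [0, -0.2, -2, 0], [0, -0.2, -2, 0], [0, -0.2, -2, 0], [0, -0.2, -2, 0], [0, -0.2, -2, 0], [0, -0.1, -2, 0], [0, -0.1, -2, 0], [0, -0.1, -2, 0], [0, -0.1, -2, 0], [0, 0, -2, 0], [0, 0, -2, 0], [0, 0, 0, 0]]])

```text
time_s: 11.42
tcp_pos: [0.4694, 0.0372, 0.1115]
tcp_rot: [[0.155, -0.001, 0.988], [-0.988, -0.0, 0.155], [-0.0, -1.0, -0.001]]
contact_force: [1.8, -0.8, -1.2]
width: 0.158
```

```bash
python3 - <<'E'
from h import *
np.set_printoptions(precision=4,suppress=True)
s=robot.sense();print(s['tcp_pos'],s['contact_force'],s['ft_torque'],s['width']*88)
c=snap('scene','s6')
b=cv2.resize(c['color'][150:290,265:385],None,fx=4,fy=4,interpolation=cv2.INTER_CUBIC)
cv2.imwrite('pics/s6c.png',b[:,:,::-1])
E
```

```text
[0.4694 0.0372 0.1115] [ 1.812  -0.764  -1.1885] [-0.2584 -0.3226  0.0391] 13.891609595976377
```

View pics/s6c.png

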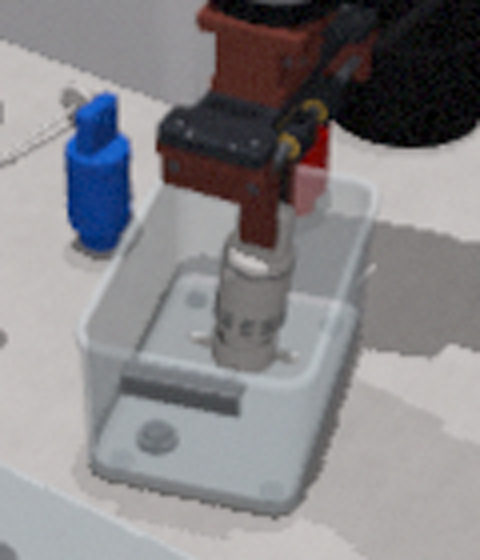

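>>> jog_arm(moves=[[[0, -0.2, 2, 0], [0, -0.2, 2, 0], [0, -0.2, 2, 0], [0, -0.2, 2, 0], [0, -0.2, 2, 0], [0, -0.2, 2, 0], [0, -0.1, 2, 0], [0, -0.1, 2, 0], [0, -0.1, 2, 0], [0, -0.1, 2, 0], [0, 0, 2, 0], [0, 0, 2, 0], [0, 0, 0, 0]]])

```text
time_s: 12.55
tcp_pos: [0.4946, 0.0411, 0.1134]
tcp_rot: [[0.155, 0.001, 0.988], [-0.988, 0.0, 0.155], [0.0, -1.0, 0.001]]
contact_force: [-0.9, 0.0, 1.0]
width: 0.158
```

>>> jog_arm(moves=[[[0, -0.2, -2, 0], [0, -0.2, -2, 0], [0, -0.2, -2, 0], [0, -0.2, -2, 0], [0, -0.2, -2, 0], [0, -0.2, -2, 0], [0, -0.1, -2, 0], [0, -0.1, -2, 0], [0, -0.1, -2, 0], [0, -0.1, -2, 0], [0, 0, -2, 0], [0, 0, -2, 0], [0, 0, 0, 0]]])

```text
time_s: 13.63
tcp_pos: [0.4695, 0.0371, 0.1149]
tcp_rot: [[0.155, -0.0, 0.988], [-0.988, -0.0, 0.155], [0.0, -1.0, -0.0]]
contact_force: [1.9, -2.1, 4.7]
width: 0.159
```

>>> jog_arm(moves=[[[0, 0, 2, 0], [0, 0, 2, 0], [0, 0, 2, 0], [0, 0, 2, 0], [0, 0, 2, 0], [0, 0, 2, 0], [0, 0, 1, 0], [0, 0, 0, 0], [0, 0, 0, 0]]])

```text
time_s: 14.38
tcp_pos: [0.4824, 0.0394, 0.1144]
tcp_rot: [[0.155, -0.001, 0.988], [-0.988, 0.0, 0.155], [-0.0, -1.0, -0.001]]
contact_force: [-0.2, -0.7, -1.2]
width: 0.159
```

```bash
python3 - <<'E'
from h import *
np.set_printoptions(precision=4,suppress=True)
s=robot.sense();print(s['tcp_pos'],s['contact_force'],s['ft_torque'],s['width']*88)
c=snap('scene','s7')
b=cv2.resize(c['color'][150:290,265:385],None,fx=4,fy=4,interpolation=cv2.INTER_CUBIC)
cv2.imwrite('pics/s7c.png',b[:,:,::-1])
E
```

```text
[0.4824 0.0394 0.1144] [-0.1581 -0.7043 -1.1888] [-0.1355  0.2452  0.0453] 13.96796688992292
```

View pics/s7c.png

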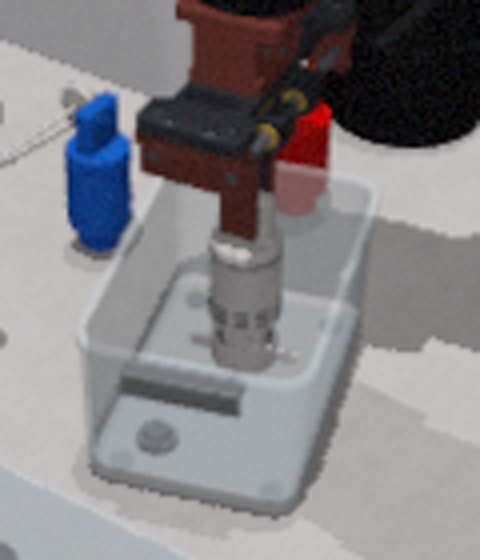

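The force now equals the cartridge's own weight (1.2 N). I'm testing with a gentle lift.

>>> jog_arm(moves=[[[0, -0.5, 0, 0], [0, -0.5, 0, 0], [0, -0.5, 0, 0], [0, -0.5, 0, 0], [0, 0, 0, 0]]])

```text
time_s: 14.85
tcp_pos: [0.483, 0.0393, 0.1169]
tcp_rot: [[0.155, 0.0, 0.988], [-0.988, 0.0, 0.155], [0.0, -1.0, 0.0]]
contact_force: [-0.6, 0.9, -2.1]
width: 0.156
```

>>> jog_arm(moves=[[[0, -0.5, 0, 0], [0, -0.5, 0, 0], [0, -0.5, 0, 0], [0, -0.5, 0, 0], [0, 0, 0, 0]]])

```text
time_s: 15.27
tcp_pos: [0.4829, 0.0393, 0.1189]
tcp_rot: [[0.155, 0.0, 0.988], [-0.988, 0.0, 0.155], [0.0, -1.0, 0.0]]
contact_force: [0.2, -0.6, -1.2]
width: 0.159
```

It's free. I'm lifting to about 18–20 mm above the rim.

>>> jog_arm(moves=[[[0, -1.5, 0, 0], [0, -1.5, 0, 0], [0, -1.5, 0, 0], [0, -1.5, 0, 0], [0, -2, 0, 0], [0, -2, 0, 0], [0, -2, 0, 0], [0, -2, 0, 0], [0, -2, 0, 0], [0, -2, 0, 0], [0, -2, 0, 0], [0, -1.5, 0, 0], [0, -1, 0, 0], [0, -0.5, 0, 0], [0, 0, 0, 0], [0, 0, 0, 0], [0, 0, 0, 0], [0, 0, 0, 0]]])

```text
time_s: 16.77
tcp_pos: [0.4828, 0.0393, 0.1417]
tcp_rot: [[0.155, -0.0, 0.988], [-0.988, -0.0, 0.155], [-0.0, -1.0, -0.0]]
contact_force: [0.1, 0.2, -1.8]
width: 0.159
```

```bash
python3 - <<'E'
from h import *
np.set_printoptions(precision=4,suppress=True)
s=robot.sense();print(s['tcp_pos'],s['contact_force'],s['ft_torque'],s['width']*88)
c=snap('scene','s8');snap('top','t8');snap('wrist','w8')
b=cv2.resize(c['color'][150:290,265:385],None,fx=4,fy=4,interpolation=cv2.INTER_CUBIC)
cv2.imwrite('pics/s8c.png',b[:,:,::-1])
print(proj(c,[[.481,.038,.027],[.481,.038,.04],[.481,.038,.045],[.481,.038,.050]]))
E
```

```text
[0.4828 0.0393 0.1417] [ 0.0958  0.2176 -1.8261] [-0.011   0.0187  0.0102] 13.98832526572736
[[325.0084 232.459 ]
 [325.1439 228.6375]
 [325.1964 227.1538]
 [325.2493 225.6622]]
```

View pics/s8c.png

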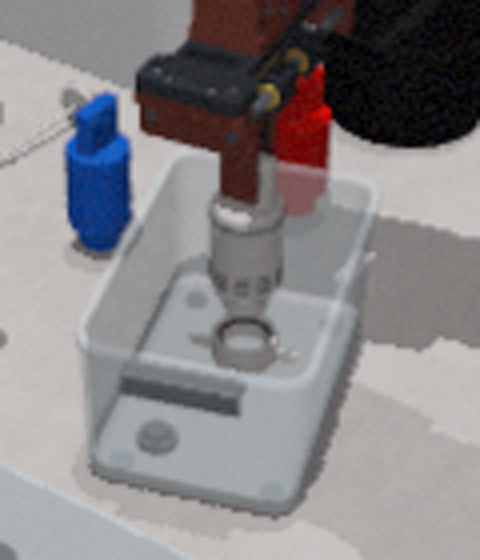

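View pics/w8.png

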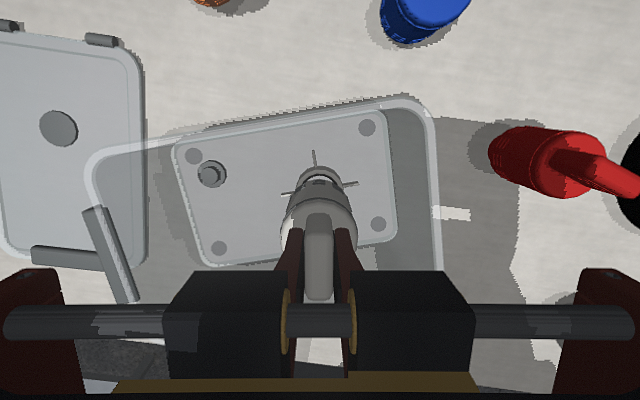

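The scene crop shows the cartridge upright over the open socket. The nose tip at crop (243,318) gives z ≈ 0.040, so it is about 12 mm above the rim. The seat ring is at (245,335), where the seat should project, and the tank hasn't moved. I'm making a brief stillness check, then handing in.

>>> jog_arm(moves=[[[0, -2, 0, 0], [0, -1, 0, 0], [0, 0, 0, 0], [0, 0, 0, 0], [0, 0, 0, 0], [0, 0, 0, 0], [0, 0, 0, 0], [0, 0, 0, 0], [0, 0, 0, 0], [0, 0, 0, 0]]])

```text
time_s: 17.75
tcp_pos: [0.4828, 0.0393, 0.1447]
tcp_rot: [[0.155, -0.0, 0.988], [-0.988, 0.0, 0.155], [-0.0, -1.0, -0.0]]
contact_force: [-0.0, 0.7, -2.1]
width: 0.157
```

```bash
python3 - <<'E'
from h import *
np.set_printoptions(precision=4,suppress=True)
c=snap('scene','s9'); s=robot.sense();print(s['tcp_pos'],s['contact_force'],abs(s['joint_vel']).max(),s['width']*88)
a=load('s0') if 0 else load('scene0')
d=np.abs(c['color'].astype(int)-a['color']).max(2)
# change at lid / fresh / cup / tank lower edge
for n,(x0,y0,x1,y1) in dict(fresh=(180,220,215,270),lid=(215,262,330,335),cup=(390,175,425,210),tankfront=(285,250,335,280)).items(): print(n,(d[y0:y1,x0:x1]>40).mean())
b=cv2.resize(c['color'][150:290,265:385],None,fx=4,fy=4,interpolation=cv2.INTER_CUBIC)
cv2.imwrite('pics/s9c.png',b[:,:,::-1])
E
```

```text
[0.4829 0.0393 0.1448] [ 0.4235  1.2187 -1.0973] 0.0012709412795071126 13.974472375345409
fresh 0.0
lid 0.00023823704586063132
cup 0.0024489795918367346
tankfront 0.0013333333333333333
```

View pics/s9c.png

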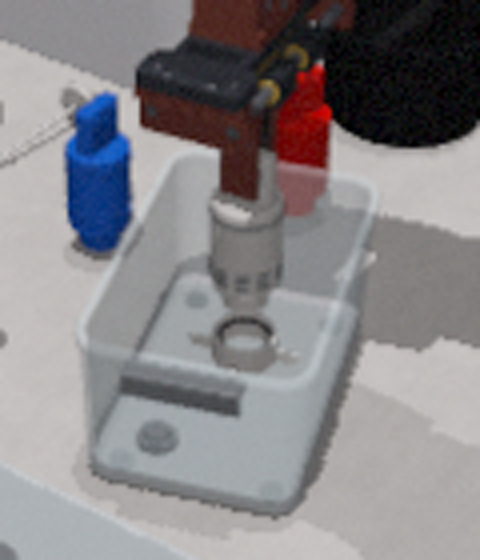

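The nose hangs clear over the open seat, with its bottom edge at crop (243,310) and the ring at (245,335). Nothing else has moved, so I'm handing in.

```bash
python3 -c "
from rig import robot
print(robot.sign_off())"
```

```text
the job is handed in; nothing more can be done
None
```

The spent cartridge came free and was handed in held upright over its seat, at about 18 s of the 54 s allowed. I gripped it by its tab at 10 N and rocked it about ±12 mm along the tank's x, +x first. That took three leans to +x and four to −x, easing it up about 1.6 mm per swing. A test lift then showed only the cartridge's own weight, and I raised it straight up.

- **Height and position:** the nose tip is roughly 15 mm above the seat's rim and centred over it to within a few mm, judged from the scene view. My estimate from the arm's rise came out higher, at about 22 mm. Both are inside the 3–45 mm window; the gap is probably a few mm of slip in the grip.
- **Tilt:** it looks upright in the scene view, but tilt along that camera's line of sight was not measured separately.
- **Stillness:** the arm was at rest, with the tab still gripped at 14 mm opening and the force reading noisy around the cartridge's weight.
- **Surroundings:** comparing with the first picture, the front of the tank, the lid, the fresh cartridge and the cup show no visible movement.
- **Disagreement:** the tab's yaw read 0.225 rad in the top view and 0.144 rad in the wrist view. I gripped at 0.155, and a closer wrist view confirmed it was square.

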